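# Tip spent headlamp cells into the battery return box

## Task

Pick up the chute holding three spent headlamp cells and, keeping it level, gently rest its nose on the sill of the battery return box's mouth. Then raise its rear, with the nose still resting on the sill, until all three cells have slid into the box, never pressing hard on the box, and set the empty chute back down on its feet on the desk, clear of the box. Leave the other things on the desk where they are.

Things in the scene. Friction and masses are not known exactly. Their poses are not given: they have to be found in the camera images.
- chute: Sizes in mm. Open aluminium trough, 200 long, 27 wide, 200 to 325 g. Origin on the desk under mid-length; +x from closed rear (x -100) to open nose (x +100), z up. Floor z 12 to 15, walls 3 thick up to z 40, channel 21 wide. Two feet 12 high under the floor: front x 68 to 76, 27 wide; rear x -90 to -82, 50 wide. Three cells lie end to end in its rear half.
- chute_grip (a point): Centre of the chute's black fin grip, at chute x -20, y 0, z 72. The fin is 14 thick (along y), 40 long (x -40 to 0), z 44 to 90, and stands on a bridge over the channel; cells pass beneath.
- chute_hook (a point): Corner under the chute where the front foot's front face (x 76) meets the floor's underside (z 12), y 0. The floor overhangs 24 ahead of it. This corner hooks on the sill: floor on the sill's top, foot against its outer face; tip the chute about it.
- chute_nose (a point): Middle of the floor's top edge at the open nose: chute x 100, y 0, z 15.
- cell1: Spent round headlamp cell, steel, 17 in diameter, 34 long, 18 g; origin at its centre, axis along its x. Cells stay put in the chute on slopes below about 12 degrees and slide on slopes above about 22 degrees.
- cell2: Second cell, like cell1.
- cell3: Third cell, like cell1.
- return_box: Battery return box (mm) fixed to the desk: grey bin 110 (x) by 90 (y), 90 high, origin on the desk under its centre, z up, front at -x: the chute comes in along +x. From its top stands a plain steel open neck, 72 (x) by 44 (y) outside, 64 by 36 inside. The sill is the neck's lower front wall; its side walls rise 22 above the sill, its back wall 40. Over 25 N on the box is too hard.
- box_front (a point): Point on the bin's top straight below the sill's outer face: box x -36, y 0, z 90. The sill is slick steel (friction about 0.3), 4 thick (box x -36 to -32) and 36 long. The neck telescopes, clamped rigid at a height that differs each time and is not reported: the sill's top is 15 to 40 above this point (105 to 130 above the desk). Feel or look for it.
- desk_stamp: Bystander: dark wooden hand stamp standing, 42 in diameter, 64 high, origin under its centre. Leave it.
- mug: Bystander: white mug, 76 in diameter, 85 high, origin under its centre. Leave it.
- tape_roll: Bystander: roll of clear tape lying flat, 80 in diameter, 18 high, origin under its centre. Leave it.
There are look-alikes about, which are no part of the job. There is more than one size of the chute; the job needs the largest.

How it is judged:
On the way, in this order (a step that is already met when the one before it is completed fails the run):
1. the chute's nose rests on the sill (more than 0.5 N), the chute within 10 degrees of level, all three cells still in it (contact force between chute and return_box above 0.5 N and angle between chute's own z axis and vertical below 0.175 rad and x of chute_nose in the frame of return_box between -0.034 and 0.03 m and y of chute_nose in the frame of return_box between -0.018 and 0.018 m and z of chute_nose in the frame of return_box below 0.145 m and z of cell1 in the frame of chute between 0.01 and 0.05 m and x of cell1 in the frame of chute between -0.1 and 0.1 m and y of cell1 in the frame of chute between -0.02 and 0.02 m and z of cell2 in the frame of chute between 0.01 and 0.05 m and x of cell2 in the frame of chute between -0.1 and 0.1 m and y of cell2 in the frame of chute between -0.02 and 0.02 m and z of cell3 in the frame of chute between 0.01 and 0.05 m and x of cell3 in the frame of chute between -0.1 and 0.1 m and y of cell3 in the frame of chute between -0.02 and 0.02 m), for 0.3 s.
2. the chute is tipped nose-down past 12 degrees with its nose still resting in the mouth (more than 0.3 N) (contact force between chute and return_box above 0.3 N and angle between chute's own z axis and vertical above 0.21 rad and angle between chute's own x axis and vertical above 1.78 rad and x of chute_nose in the frame of return_box above -0.034 m and z of chute_nose in the frame of return_box below 0.145 m), for 0.2 s.
3. all three cells are in the box (z of each of cell1, cell2, cell3 in the frame of return_box below 0.085 m and x of cell1 in the frame of return_box between -0.055 and 0.055 m and y of cell1 in the frame of return_box between -0.045 and 0.045 m and x of cell2 in the frame of return_box between -0.055 and 0.055 m and y of cell2 in the frame of return_box between -0.045 and 0.045 m and x of cell3 in the frame of return_box between -0.055 and 0.055 m and y of cell3 in the frame of return_box between -0.045 and 0.045 m), for 0.2 s.
At the end, for the whole second after the job is handed in: All three cells are at rest inside the return box's bin (below its top, 85 mm above the desk); the chute stands level (within 4.5 degrees) on its feet on the desk (origin below 8 mm), at rest, released and not touching the box (all of step 3 and height (world z) of chute below 0.008 m and angle between chute's own z axis and vertical below 0.08 rad and linear speed of chute below 0.02 m/s and contact force between chute and return_box below 0.05 N and linear speed of each of cell1, cell2, cell3 below 0.05 m/s).
It fails at once if chute and return box press on each other with more than 25 N (contact force between chute and return_box above 25 N).
It fails at once if the robot's arm or fingers press on the return box with more than 25 N (contact force between any of the fingers, the arm and return_box above 25 N).
It fails at once if the desk stamp is moved more than 30 mm (distance of desk_stamp from where it was at the start of the episode above 0.03 m).
It fails at once if the mug is moved more than 30 mm (distance of mug from where it was at the start of the episode above 0.03 m).
It fails at once if the tape roll is moved more than 30 mm (distance of tape_roll from where it was at the start of the episode above 0.03 m).
It also fails if it takes over 72 s, if anything falls off the work surface, if the arm or the gripper's body presses on something with over 40 N, if the wrist force passes 120 N, or if a joint passes its speed limit or range.

## Robot

A 7-joint arm with a two-finger parallel gripper is mounted at the origin on the work surface. World frame = base frame: x ahead of the robot, y to its left, z up, the work surface at z = 0. Lengths are in m, angles in rad, forces in N, time in s.
With the tool pointing down it reaches from about 0.35 to 0.9 m from the base axis. Payload 7.2 kg.
Tool frame: the origin (TCP) lies midway between the tips of the shut fingers; the grasp point (between the pads) lies 19 mm behind it; z points along the fingers, y is the line along which they close (so a half turn about z gives the same grasp; the last joint's range is limited). The gripper opens to 88 mm and grips with 3 to 60 N. Pads are 20 mm wide; open, the fingers measure 115 mm over their backs; the gripper's body (75 mm by 178 mm) begins 61 mm behind the grasp point.
Start: joints at [-1.264, 0.411, -0.013, 1.596, 0.006, 1.134, -0.082], TCP at [0.229, 0.582, 0.223] pointing down, gripper open.
Joint ranges: [-2.95, 2.95], [-0.29, 1.99], [-1.47, 1.44], [0.14, 2.54], [-1.03, 4.17], [0.13, 1.85], [-2.86, 2.86]. Speed limits (rad/s): [2.39, 2.39, 3.01, 3.01, 3.14, 3.14, 3.14].

## Interface

Orientations are given as a unit quaternion [x, y, z, w].
In Python, from bench import read_state, snapshot, sign_off, look_for, regions_of gives the robot as it stands.
- The arm moves only by the tool jog_arm, never from a script. Its argument "increments" is text: rows parted by semicolons, each of 5 numbers parted by spaces: the shift along the tool's x, y, z in units of 25 mm (1.0 is 25 mm), then the turn about the tool's z in units of 8 degrees (1.0 is 8 degrees), then the closure, from -1 (fully open) to 1 (shut). A call has 1 to 5 rows; each row shifts and turns the commanded pose from where the row before left it, along the tool's axes as they then stand; what a row does not reach is not made up. A row lasts 1/10 s, in which the tool goes at most 50 mm and 8.59 degrees, less where a joint would pass 70% of its speed; a pose out of reach is approached as far as the arm can. A call is refused whole if a number of a shift passes 1 or a number of a turn 1, either way. A call with a gripper value outside its range is refused whole. The fingers move at their own pace and stop on an object; the grip force is fixed at half the most. Time passes only in rows, so rows that do not move let the fingers close. It gives the time, the measured TCP pose, the force, the opening and the grip force at its end, in the units of the state.
- read_state(): the state, without advancing time (a new reading comes with each control period).
- snapshot(name): name is "scene" or "top"; returns a dict with "frame" (480x640x3 uint8, red, green, blue), "fov_y" (degrees; the focal length in pixels is half the picture's height over the tangent of half this angle, whatever the lens; pixels are square), "cx", "cy" (the principal point, pixels), "extrinsics" (4x4, takes a point from camera to world coordinates). Camera axes: x right, y up, looking along -z (the intrinsics and any distortion apply to the point x, -y, -z); pixel columns grow to the right and rows downward; lengths in m; the calibration is good to about 2 mm. A picture is of the moment at which its call begins. There is no depth.
- sign_off(): hands the job in; it is judged then, once.
Trained networks look in a picture, given as the dict that the camera call returned (one of the last four; its "shot" number tells which), for a name from the list of things; names that differ only in an ending like _2 or _b are one class to them, and where a whole thing is asked for, a point or a joint stands for the part that bears it (a point fixed in the world has none). Each returns a list of dicts, best first, with "conf" (0 to 1); they miss things now and then, are a little off and sometimes report something else, mostly with a low value. They report only what shows in the picture. A call takes as long as a camera call. They do not tell look-alikes from the thing itself.
- look_for(picture, label): "box" ([centre column, centre row, width, height] in pixels, round what is visible of it).
- regions_of(picture, label): "mask" (480x640 bool, what is visible of it) and "box" ([centre column, centre row, width, height] in pixels, round what is visible of it).
The state is a dict: "clock": time; "joint_pos": joint angles; "qd": joint speeds; "joint_efforts": joint torques, N m; "tcp_pos": TCP position; "tool_rot": TCP orientation; "contact_force": force on the tool from outside, world axes, zero at the start; "ft_torque": the same for the moment, N m; "finger_gap": opening from 0.0 (shut) to 1.0 (fully open); "grip_force": force on a finger pad.
Only numpy, scipy, OpenCV 4.12 (cv2) and the standard library are available. Lean on these libraries where they do the work, as an engineer would, in place of code of your own. Each camera call takes 0.05 s, during which the arm holds its last target. There are 200 camera calls.

## Working session

There is one attempt and no reset: what is moved stays moved. The work goes in short steps, Python scripts to look and compute and a tool call to move; the robot and the scene stay as the last step left them, time stands still between calls to the robot, and variables do not carry over. Pictures are saved under pics/ and viewed, at most 10 in all, crops included, and the job is handed in when it is done.

Besides the shell and the picture viewer there is one more tool, called as a command line: name --argument value ..., lists and objects as JSON in quotes. jog_arm: Moves the arm, as the interface text tells. Its arguments: {"type":"object","properties":{"increments":{"type":"string"}},"required":["increments"]}

```bash
mkdir -p pics; cat > h.py <<'E'
import numpy as np, cv2
from bench import *
def K(s):
    f=240/np.tan(np.radians(s["fov_y"])/2); return np.array([[f,0,s["cx"]],[0,f,s["cy"]],[0,0,1]])
def proj(s,P):
    P=np.atleast_2d(P); T=np.linalg.inv(s["extrinsics"]); c=P@T[:3,:3].T+T[:3,3]; c=c*[1,-1,-1]
    u=c@K(s).T; return u[:,:2]/u[:,2:]
def ray(s,uv,z):
    uv=np.atleast_2d(uv); d=np.c_[uv,np.ones(len(uv))]@np.linalg.inv(K(s)).T*[1,-1,-1]
    d=d@s["extrinsics"][:3,:3].T; o=s["extrinsics"][:3,3]; return o+d*((z-o[2])/d[:,2:])
def save(s,n): cv2.imwrite("pics/"+n,s["frame"][:,:,::-1])
E
python3 - <<'E'
from h import *
a=snapshot("scene");b=snapshot("top");save(a,"s0.png");save(b,"t0.png")
for n,s in(("scene",a),("top",b)):
    print({k:v for k,v in s.items() if k not in("frame","extrinsics")},s["extrinsics"].round(3).tolist())
    for l in("chute","return_box","cell1","mug","desk_stamp","tape_roll","chute_grip"):
        print(n,l,[(np.round(d["box"]).astype(int).tolist(),round(d["conf"],2)) for d in look_for(s,l)])
st=read_state();print(st)
E
```

```text
{'fov_y': 53.42053170834733, 'cx': 321.91365444074984, 'cy': 247.77134195160983, 'shot': 1} [[0.554, -0.628, 0.547, 1.069], [0.833, 0.422, -0.359, -0.366], [-0.005, 0.654, 0.757, 0.791], [0.0, 0.0, 0.0, 1.0]]
scene chute [([175, 297, 54, 51], 0.84), ([242, 242, 26, 50], 0.68), ([277, 290, 102, 51], 0.61)]
scene return_box [([422, 219, 75, 82], 0.83)]
scene cell1 [([241, 295, 15, 7], 0.61), ([326, 340, 27, 25], 0.36), ([421, 221, 72, 87], 0.26)]
scene mug [([248, 424, 51, 81], 0.73)]
scene desk_stamp [([327, 340, 26, 24], 0.81)]
scene tape_roll [([279, 291, 103, 45], 0.39)]
scene chute_grip [([243, 244, 28, 54], 0.65), ([174, 297, 60, 49], 0.65)]
{'fov_y': 46.59094220229743, 'cx': 319.21744950489455, 'cy': 242.8463702770949, 'shot': 2} [[-0.007, 0.993, -0.119, 0.461], [-1.0, -0.009, -0.01, -0.052], [-0.011, 0.119, 0.993, 1.043], [0.0, 0.0, 0.0, 1.0]]
top chute [([471, 316, 40, 81], 0.97), ([376, 346, 36, 81], 0.87), ([370, 260, 109, 53], 0.61)]
top return_box [([187, 234, 81, 61], 0.67)]
top cell1 [([410, 270, 17, 12], 0.58), ([365, 258, 3, 3], 0.46)]
top mug [([466, 138, 52, 66], 0.7
[... 215 characters left out ...]
os': array([-1.26420905,  0.41105508, -0.01270146,  1.59620199,  0.00558459,
        1.13430679, -0.08221506]), 'qd': array([-0.00146713, -0.00076686, -0.00042286,  0.00101128, -0.00088453,
       -0.00208825, -0.00019793]), 'joint_efforts': array([-1.15745101e-03, -5.87647140e+01,  6.40223958e-01, -2.91380721e+01,
       -5.37926028e-02,  1.02362692e-02,  3.00486863e-05]), 'tcp_pos': array([0.22880237, 0.58161581, 0.22268067]), 'tool_rot': array([ 1.86304150e-01,  9.82492118e-01,  3.27286577e-05, -3.56606500e-06]), 'contact_force': array([-0.37023989, -0.50993239, -0.33902033]), 'ft_torque': array([-0.03894501, -0.00979311, -0.04388536]), 'grip_force': 0.0, 'finger_gap': 0.9983951183940847}
```

View pics/t0.png

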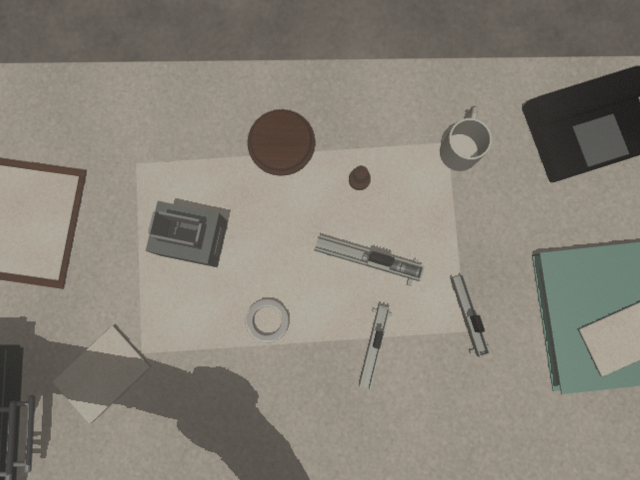

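View pics/s0.png

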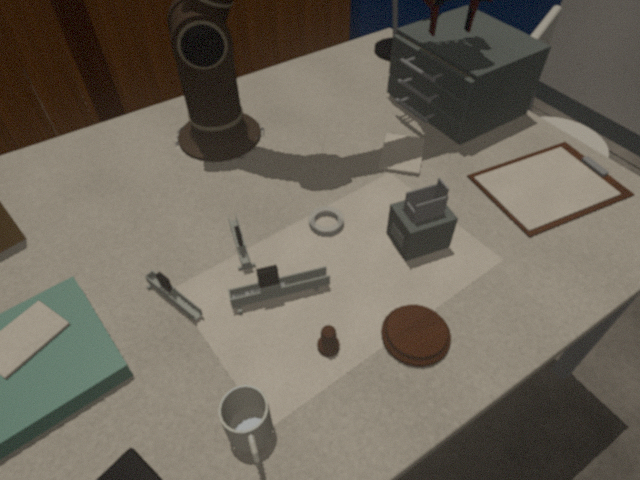

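```bash
python3 - <<'E'
import cv2,numpy as np
t=cv2.imread("pics/t0.png");s=cv2.imread("pics/s0.png")
def crop(im,x0,y0,x1,y1,k,n): 
    c=cv2.resize(im[y0:y1,x0:x1],None,fx=k,fy=k,interpolation=cv2.INTER_CUBIC); c=cv2.convertScaleAbs(c,alpha=1.5,beta=0)
    for x in range(x0,x1,10): cv2.putText(c,str(x),((x-x0)*k,8),0,.3,(0,0,255));cv2.line(c,((x-x0)*k,10),((x-x0)*k,14),(0,0,255))
    for y in range(y0,y1,10): cv2.putText(c,str(y),(0,(y-y0)*k+4),0,.3,(0,0,255));cv2.line(c,(20,(y-y0)*k),(24,(y-y0)*k),(0,0,255))
    return c
cv2.imwrite("pics/c1.png",crop(t,310,225,430,295,6,0))
a=crop(t,140,190,240,275,4,0);b=crop(s,375,170,470,265,4,0)
c=np.zeros((380,790,3),np.uint8);c[:340,:400]=a;c[:380,405:785]=b
cv2.imwrite("pics/c2.png",c)
E
```

```text
(no output)
```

View pics/c1.png

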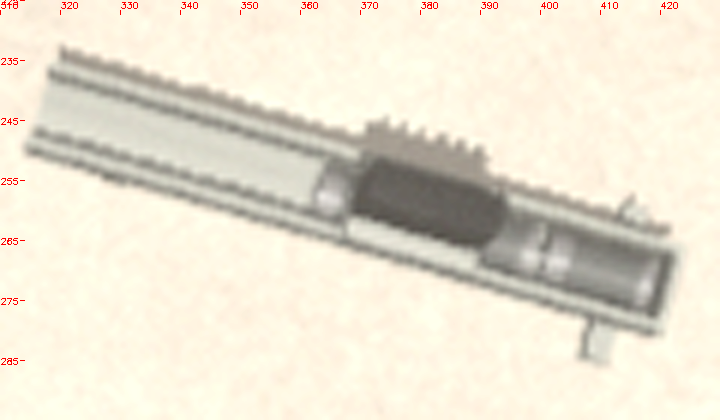

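View pics/c2.png

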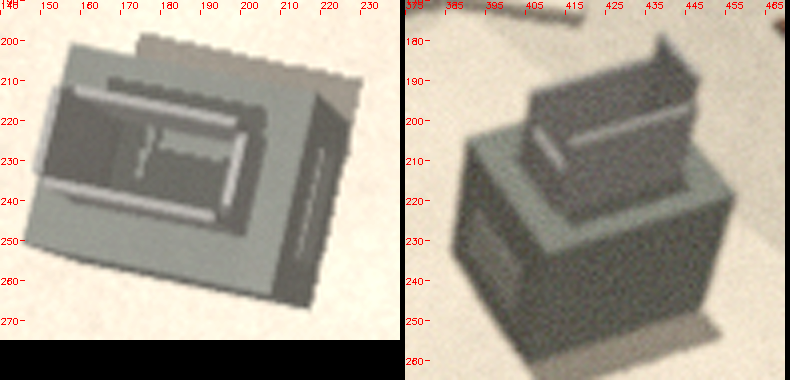

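The enlarged crop shows the three candidates resolved: largest trough (370,260), ~109 px long with cells inside → the one meant. The (376,346) and (471,316) ones are ~81 px, smaller look-alikes. Nose edge is at (318,236)–(314,250), fin at (379,259). The box's sill is at (201,224)–(197,242) in top.

```bash
cat > fit.py <<'E'
from h import *
from scipy.optimize import least_squares
a=snapshot("scene");b=snapshot("top")
def W(p,P):
    P=np.array(P,float)/1000;c,s=np.cos(p[2]),np.sin(p[2]);return np.c_[p[0]+c*P[:,0]-s*P[:,1],p[1]+s*P[:,0]+c*P[:,1],P[:,2]]
tb=[(157.75,201),(146.5,250.75),(219,213),(208,263.25),(199.25,220.5),(193.5,244.25),(200.75,223.75),(196.75,242)]
sb=[(390.25,204.25),(410.5,233),(457.5,218.75),(408.25,202.5),(414.25,211.75),(416.25,205.5),(438.75,178.75),(448.5,189.5),(406.25,193.25)]
def res(p):
    s=p[3]*1000
    A=[(55,-45,90),(55,45,90),(-55,-45,90),(-55,45,90),(-36,-20,s+22),(-36,20,s+22),(-34,-18,s),(-34,18,s)]
    B=[(-55,45,90),(-55,-45,90),(55,-45,90),(-34,18,s),(-34,-18,s),(-36,-20,s+22),(36,22,s+40),(36,-22,s+40),(-36,22,s+22)]
    return np.r_[proj(b,W(p,A))-tb,proj(a,W(p,B))-sb].ravel()
r=least_squares(res,[.5,.2,1.3,.118],loss="soft_l1");print("box",r.x.round(4));print(r.fun.reshape(-1,2).round(1).tolist())
tc=[(318.3,236.2),(314.5,249.7),(422.7,265.8),(419.7,280.3)]
def rc(p): return (proj(b,W(p,[(100,-13.5,40),(100,13.5,40),(-100,-13.5,40),(-100,13.5,40)]))-tc).ravel()
q=least_squares(rc,[.45,-.13,1.3]);print("chute",q.x.round(4),q.fun.round(1).tolist())
print("grip",W(q.x,[(-20,0,72)]),"fin top px",proj(b,W(q.x,[(-40,0,90),(0,0,90)])).round(1).tolist(),"scene",proj(a,W(q.x,[(-40,0,90),(0,0,90),(100,0,40),(-100,0,40)])).round(0).tolist())
for l,h in(("mug",85),("desk_stamp",64),("tape_roll",18)):
    for d in look_for(b,l)[:1]: print(l,ray(b,d["box"][:2],h/2000).round(3))
E
python3 fit.py
```

```text
box [0.5973 0.194  1.3673 0.1153]
[[-0.5, -0.5], [-1.2, 0.1], [-0.3, -0.5], [-0.6, -0.1], [-0.5, -0.5], [-0.1, -0.6], [-0.4, -0.7], [-1.2, 1.8], [-1.4, 0.6], [-0.9, 1.1], [-0.4, 0.3], [-2.9, -0.7], [-0.2, 1.6], [-1.0, 0.8], [-1.1, -1.8], [0.9, 1.1], [-1.3, -0.5]]
chute [ 0.5535 -0.1314  1.2816] [-0.9, -0.6, -1.2, 0.1, 1.5, 0.3, 0.6, 0.2]
grip [[ 0.54780281 -0.15060154  0.072     ]] fin top px [[393.3, 261.7], [370.8, 255.2]] scene [[255.0, 272.0], [276.0, 267.0], [327.0, 271.0], [227.0, 295.0]]
mug [[ 0.775 -0.315  0.042]]
desk_stamp [[ 0.703 -0.126  0.032]]
tape_roll [[0.44  0.051 0.009]]
```

jog_arm --increments "0 0 0 1 -1;0 0 0 1 -1;0 0 0 1 -1;0 0 0 1 -1;0 0 0 1 -1"

```text
clock: 1.55
tcp_pos: [0.2288, 0.5816, 0.2227]
tool_rot: [0.514, 0.858, 0.0, -0.0]
contact_force: [-0.3, 0.5, 0.0]
finger_gap: 1.0
grip_force: 0.0
```

jog_arm --increments "0 0 0 1 -1;0 0 0 1 -1;0 0 0 1 -1;0 0 0 1 -1;0 0 0 1 -1"

```text
clock: 2.05
tcp_pos: [0.2287, 0.5816, 0.2227]
tool_rot: [0.776, 0.631, -0.0, -0.0]
contact_force: [0.0, 0.5, 0.1]
finger_gap: 0.998
grip_force: 0.0
```

jog_arm --increments "0 0 0 0.64 -1;-0.9 0.75 0 0 -1;-0.9 0.75 0 0 -1;-0.9 0.75 0 0 -1;-0.9 0.75 0 0 -1"

```text
clock: 2.55
tcp_pos: [0.2753, 0.4729, 0.2227]
tool_rot: [0.802, 0.598, 0.0, -0.0]
contact_force: [-0.4, 0.3, -0.2]
finger_gap: 0.997
grip_force: 0.0
```

jog_arm --increments "-1 0.85 0 0 -1;-1 0.85 0 0 -1;-1 0.85 0 0 -1;-1 0.85 0 0 -1;-1 0.85 0 0 -1"

```text
clock: 3.05
tcp_pos: [0.3415, 0.3226, 0.2229]
tool_rot: [0.802, 0.598, 0.0, -0.0]
contact_force: [0.2, 0.6, 0.1]
finger_gap: 1.001
grip_force: 0.0
```

jog_arm --increments "-1 0.85 0 0 -1;-1 0.85 0 0 -1;-1 0.85 0 0 -1;-1 0.85 0 0 -1;-1 0.85 0 0 -1"

```text
clock: 3.55
tcp_pos: [0.4077, 0.1725, 0.2229]
tool_rot: [0.802, 0.598, 0.0, -0.0]
contact_force: [0.3, -0.1, -0.7]
finger_gap: 0.997
grip_force: 0.0
```

jog_arm --increments "-1 0.85 0 0 -1;-1 0.85 0 0 -1;-1 0.85 0 0 -1;-1 0.85 0 0 -1;-1 0.85 0 0 -1"

```text
clock: 4.05
tcp_pos: [0.4738, 0.0223, 0.2229]
tool_rot: [0.802, 0.598, 0.0, -0.0]
contact_force: [0.9, -0.5, -0.4]
finger_gap: 0.998
grip_force: 0.0
```

jog_arm --increments "-1 0.85 0 0 -1;-1 0.85 0 0 -1;-1 0.85 0 0 -1;-1 0.85 0 0 -1;-1 0.85 0 0 -1"

```text
clock: 4.55
tcp_pos: [0.54, -0.1277, 0.2227]
tool_rot: [0.802, 0.598, 0.0, 0.0]
contact_force: [-0.2, 0.7, -0.4]
finger_gap: 0.997
grip_force: 0.0
```

jog_arm --increments "-0.8 0.6 0.5 0 -1;0 0 0.8 0 -1;0 0 0.8 0 -1;0 0 0 0 -1"

```text
clock: 4.95
tcp_pos: [0.5467, -0.1497, 0.1679]
tool_rot: [0.802, 0.598, -0.002, -0.001]
contact_force: [0.2, 0.7, 0.4]
finger_gap: 0.998
grip_force: 0.0
```

jog_arm --increments "0 0 0.95 0 -1;0 0 0.95 0 -1;0 0 0.95 0 -1;0 0 0.95 0 -1;0 0 0.75 0 -1"

```text
clock: 5.45
tcp_pos: [0.5486, -0.1496, 0.0562]
tool_rot: [0.801, 0.598, 0.0, 0.0]
contact_force: [-0.3, 1.2, 0.1]
finger_gap: 0.999
grip_force: 0.0
```

jog_arm --increments "0 0 0 0 -1;0 0 0 0 0;0 0 0 0 1;0 0 0 0 1;0 0 0 0 1"

```text
clock: 5.95
tcp_pos: [0.5487, -0.1501, 0.0573]
tool_rot: [0.802, 0.598, 0.001, 0.0]
contact_force: [-0.1, -0.0, -0.3]
finger_gap: 0.679
grip_force: 0.0
```

jog_arm --increments "0 0 0 0 1;0 0 0 0 1;0 0 0 0 1;0 0 0 0 1"

```text
clock: 6.35
tcp_pos: [0.5481, -0.1501, 0.0564]
tool_rot: [0.802, 0.598, -0.0, -0.0]
contact_force: [-0.2, -1.0, -0.3]
finger_gap: 0.311
grip_force: 0.0
```

jog_arm --increments "0 0 0 0 1;0 0 0 0 1;0 0 0 0 1;0 0 0 0 1;0 0 0 0 1"

```text
clock: 6.85
tcp_pos: [0.5481, -0.1501, 0.0563]
tool_rot: [0.802, 0.598, -0.0, -0.0]
contact_force: [-0.7, -0.1, -0.6]
finger_gap: 0.155
grip_force: 30.0
```

jog_arm --increments "0 0 -0.3 0 1;0 0 -0.6 0 1;0 0 -0.8 0 1;0 0 -0.8 0 1;0 0 -0.8 0 1"

```text
clock: 7.35
tcp_pos: [0.5481, -0.1502, 0.1408]
tool_rot: [0.802, 0.598, 0.0, 0.0]
contact_force: [0.9, -0.3, -2.5]
finger_gap: 0.156
grip_force: 30.0
```

jog_arm --increments "0 0 -0.8 0 1;0 0 -0.6 0 1;0 0 -0.3 0 1;0 0 0 0 1;0 0 0 0 1"

```text
clock: 7.85
tcp_pos: [0.5478, -0.1498, 0.1809]
tool_rot: [0.802, 0.598, -0.0, -0.0]
contact_force: [-0.1, 0.5, -2.8]
finger_gap: 0.156
grip_force: 30.0
```

```bash
cat > look.py <<'E'
import sys
from h import *
def crop(im,x0,y0,x1,y1,k):
    c=cv2.convertScaleAbs(cv2.resize(im[y0:y1,x0:x1,::-1],None,fx=k,fy=k,interpolation=cv2.INTER_CUBIC),alpha=1.4)
    for x in range(x0,x1,10): cv2.putText(c,str(x),((x-x0)*k,8),0,.3,(0,0,255));cv2.line(c,((x-x0)*k,10),((x-x0)*k,14),(0,0,255))
    for y in range(y0,y1,10): cv2.putText(c,str(y),(0,(y-y0)*k+4),0,.3,(0,0,255));cv2.line(c,(20,(y-y0)*k),(24,(y-y0)*k),(0,0,255))
    return c
n,cam=sys.argv[1:3]; s=snapshot(cam); r=[int(v) for v in sys.argv[3:]]
cv2.imwrite("pics/"+n,crop(s["frame"],*r))
E
python3 look.py l1.png scene 210 170 400 310 4; python3 -c "
from bench import read_state
s=read_state();print(s['ft_torque'],s['contact_force'],s['joint_pos'])"
```

```text
[-0.02041952  0.11551919 -0.00404153] [-0.42926905 -0.54118604 -2.85047445] [-0.35958105  0.41934969  0.72188957  1.82209775 -0.32072925  1.02158792
  0.2002395 ]
```

View pics/l1.png

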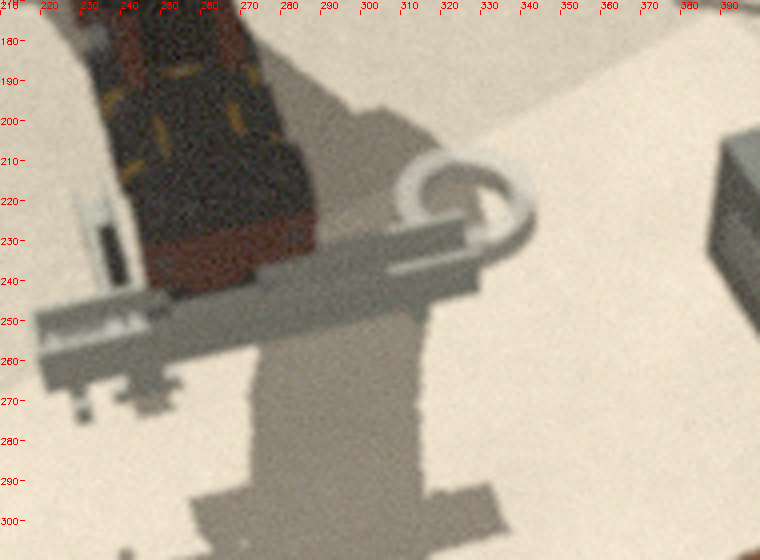

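```bash
cat > fc.py <<'E'
from h import *
from scipy.optimize import least_squares
from scipy.spatial.transform import Rotation as R
def fitc(s,M,uv,p0,free_yaw=True):
    M=np.array(M,float)/1000
    def W(p): return R.from_euler("ZY",[p[3],p[4]]).apply(M)+p[:3]
    r=least_squares(lambda p:(proj(s,W(p))-uv).ravel(),p0,loss="soft_l1")
    return r.x,r.fun.reshape(-1,2)
E
python3 - <<'E'
from fc import *
s=snapshot("scene")
M=[(-100,-13.5,40),(-100,-13.5,12),(100,-13.5,40),(100,-13.5,12),(-100,13.5,40),(100,13.5,40)]
uv=[(220,258.75),(222,268),(330,232),(329.5,243),(219,248.25),(326.25,224.25)]
p,f=fitc(s,M,uv,[.553,-.13,.12,1.28,0]);print(p.round(4),np.degrees(p[3:]).round(2),f.round(1).tolist())
t=read_state()["tcp_pos"];print(t)
e=[t[0]+.02*np.cos(1.281),t[1]+.02*np.sin(1.281),t[2]-.0563,1.281,0]
M=np.array(M)/1000
print((proj(s,R.from_euler("ZY",e[3:]).apply(M)+e[:3])-uv).round(1).tolist())
E
```

```text
[ 0.5453 -0.1232  0.1118  1.2693 -0.0172] [72.73 -0.98] [[0.2, -0.1], [1.1, 0.6], [-0.1, 1.2], [0.5, 0.3], [-1.0, -0.8], [-0.6, -1.4]]
[ 0.54761998 -0.14983714  0.18048353]
[[-2.5, -0.1], [-1.8, 0.9], [-0.7, 1.0], [-0.3, 0.4], [-3.9, -1.0], [-1.5, -1.7]]
```

jog_arm --increments "0.2 0 0 -0.3 1;0.5 0 0 -0.31 1;0.8 -0.2 0 0 1;0.9 -0.2 0 0 1;0.9 -0.2 0 0 1"

```text
clock: 8.45
tcp_pos: [0.5512, -0.0646, 0.1811]
tool_rot: [0.775, 0.632, -0.0, -0.0]
contact_force: [0.6, 1.0, -1.8]
finger_gap: 0.157
grip_force: 30.0
```

jog_arm --increments "0.9 -0.14 0 0 1;0.9 -0.1 0 0 1;0.9 0 0 0 1;0.7 0 0 0 1;0.4 0 0 0 1"

```text
clock: 8.95
tcp_pos: [0.5647, 0.0304, 0.1811]
tool_rot: [0.774, 0.633, -0.0, -0.0]
contact_force: [0.4, -1.0, -2.6]
finger_gap: 0.156
grip_force: 30.0
```

jog_arm --increments "0.25 0 0 0 1;0 0 0 0 1;0 0 0 0 1"

```text
clock: 9.25
tcp_pos: [0.5658, 0.0329, 0.1814]
tool_rot: [0.776, 0.631, -0.0, 0.0]
contact_force: [-0.4, -0.5, -2.4]
finger_gap: 0.156
grip_force: 30.0
```

```bash
python3 look.py l2.png scene 310 165 470 285 5; python3 - <<'E'
from h import *
a=snapshot("top")["frame"][185:285,140:340,::-1]; c=cv2.convertScaleAbs(cv2.resize(a,None,fx=4,fy=4,interpolation=cv2.INTER_CUBIC),alpha=1.5)
d=cv2.imread("pics/l2.png"); d=cv2.resize(d,(267*2,200*2))[:190]
cv2.imwrite("pics/l2t.png",c)
E
```

```text
(no output)
```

View pics/l2t.png

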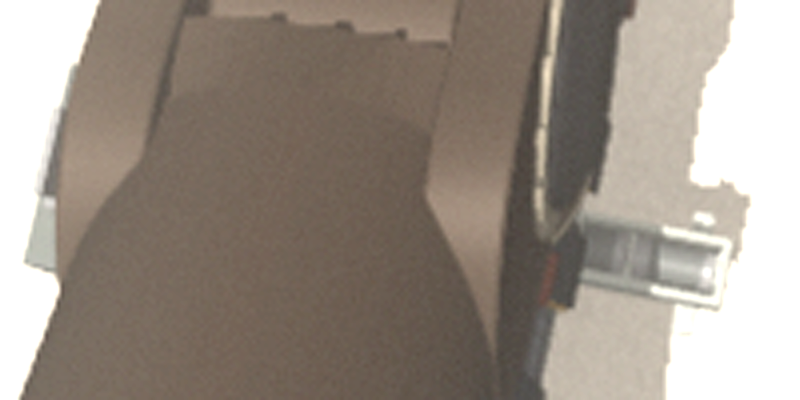

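The top view is blocked by the arm (only the rear with cells shows near (315,250)); use the scene view.

View pics/l2.png

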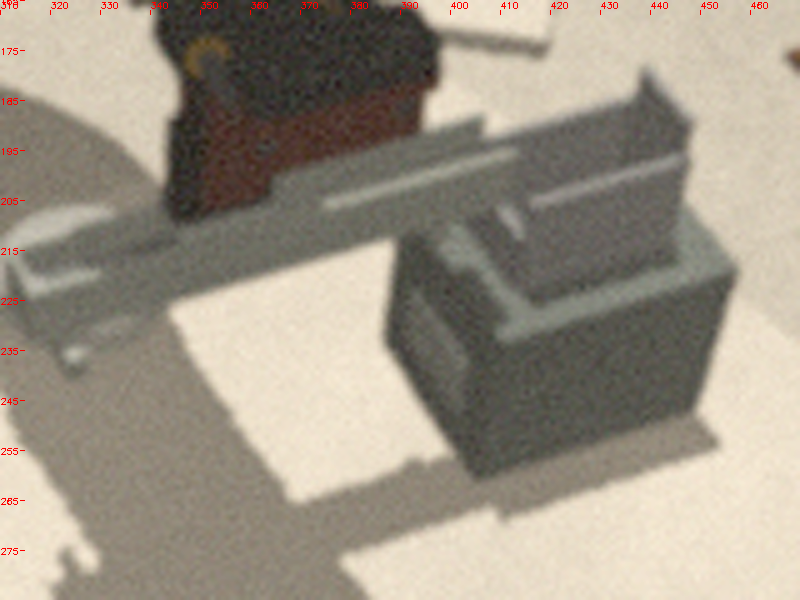

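```bash
python3 - <<'E'
from fc import *
s=snapshot("scene");st=read_state();t=st["tcp_pos"];print(t)
yaw=2*np.arctan2(st["tool_rot"][1],st["tool_rot"][0]);print(np.degrees(yaw))
M=np.array([(100,-13.5,40),(100,13.5,40),(-100,-13.5,40)])/1000;uv=[(414,195),(406.8,188.4),(312.5,224.5)]
for xg in(20,22,24):
    e=np.array([t[0]+xg/1000*np.cos(yaw),t[1]+xg/1000*np.sin(yaw),t[2]-.0563])
    print(xg,(proj(s,R.from_euler("Z",yaw).apply(M)+e)-uv).round(1).tolist())
for h in(.112,.1153,.118):
    B=np.array([(-36,-22,22+h*1e3),(36,-22,22+h*1e3),(36,22,40+h*1e3),(36,-22,40+h*1e3),(-55,-45,90),(55,-45,90)])/1000
    print(h,(proj(s,R.from_euler("Z",1.3673).apply(B)+[.5973,.194,0])-[(416,206),(448,196),(439,178.6),(448,189.4),(410,232.6),(457.4,219)]).round(1).tolist())
d=proj(s,R.from_euler("Z",1.3673).apply([[.0,0,.15],[.01,0,.15],[0,.01,.15],[0,0,.16]])+[.5973,.194,0]);print((d[1:]-d[0]).round(2))
E
```

```text
[0.56576113 0.03281531 0.18149575]
78.20048900637636
20 [[-1.7, 0.4], [-1.2, -1.8], [2.4, -0.6]]
22 [[-0.7, 0.2], [-0.3, -2.0], [3.4, -0.9]]
24 [[0.2, -0.1], [0.6, -2.3], [4.5, -1.2]]
0.112 [[-0.5, 2.2], [-0.7, 2.6], [-1.6, -0.4], [1.0, 2.5], [-0.4, 1.5], [-0.3, 0.1]]
0.1153 [[-0.3, 1.0], [-0.4, 1.4], [-1.3, -1.7], [1.4, 1.2], [-0.4, 1.5], [-0.3, 0.1]]
0.118 [[-0.1, -0.0], [-0.2, 0.4], [-1.1, -2.7], [1.6, 0.2], [-0.4, 1.5], [-0.3, 0.1]]
[[ 4.41 -1.3 ]
 [-2.55 -3.15]
 [ 0.82 -3.79]]
```

jog_arm --increments "0.4 0 0 0 1;0.4 0 0 0 1;0.2 0 0 0 1;0 0 0 0 1"

```text
clock: 9.8
tcp_pos: [0.571, 0.06, 0.1812]
tool_rot: [0.775, 0.632, 0.0, -0.0]
contact_force: [0.1, -0.1, -3.1]
finger_gap: 0.158
grip_force: 30.0
```

jog_arm --increments "0 0 0.2 0 1;0 0 0.2 0 1;0 0 0 0 1"

```text
clock: 10.1
tcp_pos: [0.5703, 0.058, 0.1704]
tool_rot: [0.776, 0.631, -0.001, -0.0]
contact_force: [0.0, 0.6, -2.2]
finger_gap: 0.162
grip_force: 30.0
```

jog_arm --increments "0 0 0.08 0 1;0 0 0 0 1"

```text
clock: 10.3
tcp_pos: [0.5708, 0.0582, 0.1692]
tool_rot: [0.776, 0.631, -0.0, -0.0]
contact_force: [-0.3, 0.5, -3.5]
finger_gap: 0.154
grip_force: 30.0
```

jog_arm --increments "0 0 0.08 0 1;0 0 0 0 1"

```text
clock: 10.5
tcp_pos: [0.5709, 0.0583, 0.1672]
tool_rot: [0.776, 0.631, -0.0, -0.0]
contact_force: [0.0, -0.5, -2.4]
finger_gap: 0.156
grip_force: 30.0
```

```bash
cat > ft.py <<'E'
from h import *
s=read_state();yaw=2*np.arctan2(s["tool_rot"][1],s["tool_rot"][0]);c,n=np.cos(yaw),np.sin(yaw)
f,m=s["contact_force"],s["ft_torque"]
print("F fwd %.2f left %.2f up %.2f | M roll %.3f pitch(nosedown+) %.3f yaw %.3f"%(c*f[0]+n*f[1],-n*f[0]+c*f[1],f[2],c*m[0]+n*m[1],-n*m[0]+c*m[1],m[2]),s["tcp_pos"].round(4))
b=s["tcp_pos"][:2]-[.5973,.194];print("tcp in box",(.2024*b[0]+.9793*b[1]).round(4),(-.9793*b[0]+.2024*b[1]).round(4),"yaw",round(np.degrees(yaw),2))
E
python3 ft.py
```

```text
F fwd -0.46 left -0.14 up -2.42 | M roll 0.071 pitch(nosedown+) 0.030 yaw 0.009 [0.5709 0.0583 0.1672]
tcp in box -0.1382 -0.0016 yaw 78.28
```

jog_arm --increments "0 0 0.08 0 1;0 0 0 0 1"

```text
clock: 10.7
tcp_pos: [0.5708, 0.0584, 0.1652]
tool_rot: [0.776, 0.631, -0.0, -0.0]
contact_force: [0.0, 0.8, -2.8]
finger_gap: 0.158
grip_force: 30.0
```

jog_arm --increments "0 0 0.08 0 1;0 0 0 0 1"

```text
clock: 10.9
tcp_pos: [0.5708, 0.0584, 0.1632]
tool_rot: [0.776, 0.631, -0.0, -0.0]
contact_force: [0.3, -0.2, -3.0]
finger_gap: 0.157
grip_force: 30.0
```

```bash
python3 ft.py
```

```text
F fwd -0.14 left -0.29 up -3.00 | M roll 0.041 pitch(nosedown+) 0.057 yaw -0.013 [0.5708 0.0584 0.1632]
tcp in box -0.1381 -0.0015 yaw 78.29
```

jog_arm --increments "0 -0.06 0.06 0 1;0 0 0 0 1"

```text
clock: 11.1
tcp_pos: [0.5692, 0.0587, 0.1617]
tool_rot: [0.776, 0.631, -0.0, -0.0]
contact_force: [0.4, -0.4, -2.5]
finger_gap: 0.153
grip_force: 30.0
```

```bash
python3 ft.py
```

```text
F fwd -0.36 left -0.45 up -2.46 | M roll 0.032 pitch(nosedown+) 0.078 yaw 0.013 [0.5692 0.0587 0.1617]
tcp in box -0.1382 0.0002 yaw 78.29
```

jog_arm --increments "0 0 0.06 0 1;0 0 0 0 1"

```text
clock: 11.3
tcp_pos: [0.5694, 0.0587, 0.1602]
tool_rot: [0.776, 0.631, -0.0, -0.0]
contact_force: [-0.0, 0.9, -3.1]
finger_gap: 0.156
grip_force: 30.0
```

```bash
python3 ft.py
```

```text
F fwd 0.88 left 0.22 up -3.11 | M roll 0.050 pitch(nosedown+) 0.109 yaw 0.017 [0.5694 0.0587 0.1602]
tcp in box -0.1382 -0.0 yaw 78.29
```

jog_arm --increments "0 0 0.06 0 1;0 0 0 0 1"

```text
clock: 11.5
tcp_pos: [0.5697, 0.0586, 0.1591]
tool_rot: [0.776, 0.631, 0.0, 0.0]
contact_force: [-0.4, 0.3, -0.3]
finger_gap: 0.158
grip_force: 30.0
```

```bash
python3 ft.py
```

```text
F fwd 0.19 left 0.48 up -0.29 | M roll 0.062 pitch(nosedown+) -0.026 yaw 0.014 [0.5697 0.0586 0.1591]
tcp in box -0.1382 -0.0004 yaw 78.27
```

Contact: about 2.5 N at the nose, with the sill at ≈115 mm. I'll hold for step 1.

jog_arm --increments "0 0 0 0 1;0 0 0 0 1;0 0 0 0 1;0 0 0 0 1;0 0 0 0 1"

```text
clock: 12.0
tcp_pos: [0.5696, 0.0586, 0.1591]
tool_rot: [0.776, 0.631, 0.0, 0.0]
contact_force: [0.7, 0.1, 1.3]
finger_gap: 0.157
grip_force: 30.0
```

```bash
python3 ft.py
```

```text
F fwd 0.25 left -0.64 up 1.30 | M roll 0.074 pitch(nosedown+) -0.016 yaw 0.016 [0.5696 0.0586 0.1591]
tcp in box -0.1382 -0.0003 yaw 78.28
```

jog_arm --increments "0.08 0 0 0 1;0 0 0 0 1"

```text
clock: 12.2
tcp_pos: [0.57, 0.0609, 0.159]
tool_rot: [0.776, 0.631, 0.0, 0.0]
contact_force: [0.9, -1.1, 2.0]
finger_gap: 0.157
grip_force: 30.0
```

```bash
python3 ft.py
```

```text
F fwd -0.94 left -1.10 up 1.97 | M roll 0.026 pitch(nosedown+) -0.082 yaw -0.045 [0.57   0.0609 0.159 ]
tcp in box -0.1359 -0.0002 yaw 78.3
```

jog_arm --increments "0.08 0 0 0 1;0 0 0 0 1"

```text
clock: 12.4
tcp_pos: [0.5705, 0.0629, 0.159]
tool_rot: [0.775, 0.631, 0.0, 0.0]
contact_force: [-0.9, -0.3, 2.2]
finger_gap: 0.155
grip_force: 30.0
```

```bash
python3 ft.py
```

```text
F fwd -0.48 left 0.79 up 2.17 | M roll 0.009 pitch(nosedown+) -0.069 yaw -0.007 [0.5705 0.0629 0.159 ]
tcp in box -0.1338 -0.0003 yaw 78.3
```

jog_arm --increments "0.06 0 -0.02 0 1;0 0 0 0 1"

```text
clock: 12.6
tcp_pos: [0.5704, 0.0646, 0.1591]
tool_rot: [0.775, 0.631, -0.0, -0.0]
contact_force: [0.1, 1.1, -0.0]
finger_gap: 0.158
grip_force: 30.0
```

```bash
python3 ft.py
```

```text
F fwd 1.09 left 0.11 up -0.01 | M roll -0.027 pitch(nosedown+) -0.164 yaw -0.005 [0.5704 0.0646 0.1591]
tcp in box -0.1322 0.0002 yaw 78.32
```

jog_arm --increments "0.06 0 0 0 1;0 0 0 0 1"

```text
clock: 12.8
tcp_pos: [0.5706, 0.0655, 0.1592]
tool_rot: [0.776, 0.631, -0.0, -0.0]
contact_force: [-1.0, -1.9, -0.3]
finger_gap: 0.158
grip_force: 30.0
```

```bash
python3 ft.py
```

```text
F fwd -2.06 left 0.64 up -0.27 | M roll 0.106 pitch(nosedown+) 0.252 yaw -0.002 [0.5706 0.0655 0.1592]
tcp in box -0.1313 0.0001 yaw 78.29
```

jog_arm --increments "0.06 0 0 0 1;0 0 0 0 1"

```text
clock: 13.0
tcp_pos: [0.5707, 0.0656, 0.1594]
tool_rot: [0.776, 0.631, -0.001, 0.0]
contact_force: [-2.2, -4.7, 2.5]
finger_gap: 0.159
grip_force: 30.0
```

```bash
python3 ft.py
```

```text
F fwd -5.03 left 1.18 up 2.45 | M roll 0.383 pitch(nosedown+) 1.015 yaw 0.103 [0.5707 0.0656 0.1594]
tcp in box -0.1311 0.0 yaw 78.24
```

jog_arm --increments "0.04 0 -0.06 0 1;0 0 0 0 1"

```text
clock: 13.2
tcp_pos: [0.5707, 0.0666, 0.1605]
tool_rot: [0.776, 0.631, -0.001, 0.0]
contact_force: [-1.8, -5.8, -1.2]
finger_gap: 0.157
grip_force: 30.0
```

```bash
python3 ft.py
```

```text
F fwd -6.06 left 0.62 up -1.19 | M roll 0.119 pitch(nosedown+) 1.675 yaw -0.033 [0.5707 0.0666 0.1605]
tcp in box -0.1301 0.0002 yaw 78.25
```

jog_arm --increments "0.06 0 -0.06 0 1;0 0 0 0 1"

```text
clock: 13.4
tcp_pos: [0.571, 0.0679, 0.1619]
tool_rot: [0.776, 0.631, -0.001, 0.0]
contact_force: [-2.0, -6.5, -2.4]
finger_gap: 0.156
grip_force: 30.0
```

```bash
python3 ft.py
```

```text
F fwd -6.77 left 0.65 up -2.44 | M roll 0.084 pitch(nosedown+) 1.727 yaw -0.028 [0.571  0.0679 0.1619]
tcp in box -0.1288 0.0002 yaw 78.24
```

jog_arm --increments "0.08 0 -0.1 0 1;0.08 0 -0.1 0 1;0 0 0 0 1"

```text
clock: 13.7
tcp_pos: [0.5721, 0.0727, 0.1672]
tool_rot: [0.776, 0.631, -0.001, 0.0]
contact_force: [-0.3, -6.2, -1.8]
finger_gap: 0.158
grip_force: 30.0
```

```bash
python3 ft.py
```

```text
F fwd -6.11 left -0.91 up -1.82 | M roll 0.160 pitch(nosedown+) 1.592 yaw 0.003 [0.5721 0.0727 0.1672]
tcp in box -0.1239 0.0001 yaw 78.28
```

jog_arm --increments "0.08 0 -0.1 0 1;0.08 0 -0.1 0 1;0 0 0 0 1"

```text
clock: 14.0
tcp_pos: [0.5731, 0.0772, 0.1724]
tool_rot: [0.775, 0.631, -0.0, -0.0]
contact_force: [-1.8, -5.2, -1.7]
finger_gap: 0.159
grip_force: 30.0
```

```bash
python3 ft.py;python3 look.py l3.png scene 310 135 470 255 5
```

```text
F fwd -5.43 left 0.70 up -1.67 | M roll 0.269 pitch(nosedown+) 1.499 yaw 0.048 [0.5731 0.0772 0.1724]
tcp in box -0.1193 0.0001 yaw 78.31
```

View pics/l3.png

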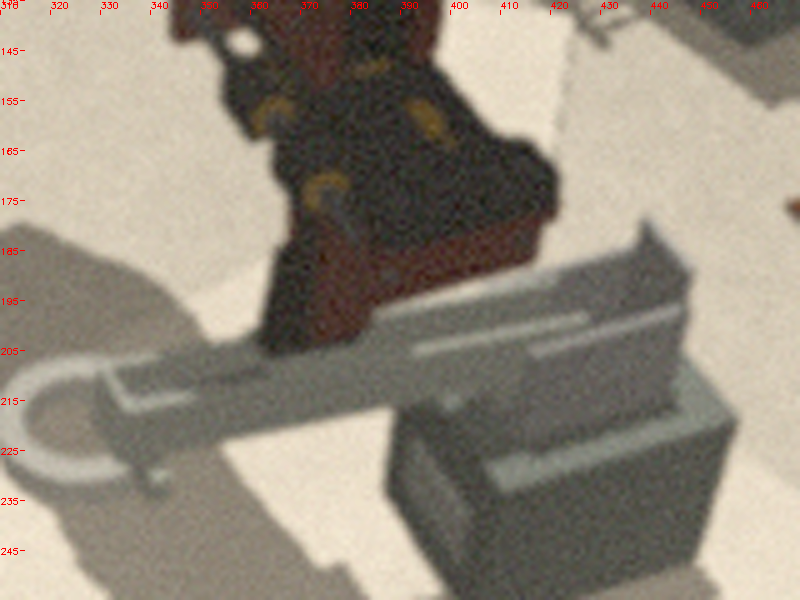

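jog_arm --increments "0.1 0 -0.12 0 1;0.1 0 -0.12 0 1;0.1 0 -0.12 0 1;0 0 0 0 1"

```text
clock: 14.45
tcp_pos: [0.575, 0.085, 0.1818]
tool_rot: [0.775, 0.632, 0.0, -0.0]
contact_force: [-1.8, -3.6, -0.6]
finger_gap: 0.162
grip_force: 30.0
```

```bash
python3 ft.py
```

```text
F fwd -3.89 left 1.06 up -0.62 | M roll 0.359 pitch(nosedown+) 1.226 yaw 0.019 [0.575  0.085  0.1818]
tcp in box -0.1112 -0.0002 yaw 78.32
```

jog_arm --increments "0.1 0 -0.12 0 1;0.1 0 -0.11 0 1;0.1 0 -0.1 0 1;0 0 0 0 1;0 0 0 0 1"

```text
clock: 14.95
tcp_pos: [0.5766, 0.0924, 0.19]
tool_rot: [0.775, 0.631, 0.001, -0.0]
contact_force: [-1.6, -3.9, -0.4]
finger_gap: 0.157
grip_force: 30.0
```

```bash
python3 ft.py
```

```text
F fwd -4.16 left 0.77 up -0.39 | M roll 0.320 pitch(nosedown+) 1.123 yaw 0.064 [0.5766 0.0924 0.19  ]
tcp in box -0.1037 -0.0003 yaw 78.3
```

jog_arm --increments "0.1 0 -0.08 0 1;0.1 0 -0.08 0 1;0.1 0 -0.07 0 1;0.1 0 -0.07 0 1;0 0 0 0 1"

```text
clock: 15.45
tcp_pos: [0.5785, 0.1023, 0.1974]
tool_rot: [0.775, 0.632, 0.0, -0.0]
contact_force: [-1.0, -3.8, -1.5]
finger_gap: 0.155
grip_force: 30.0
```

```bash
python3 ft.py
```

```text
F fwd -3.97 left 0.25 up -1.48 | M roll 0.178 pitch(nosedown+) 1.177 yaw 0.026 [0.5785 0.1023 0.1974]
tcp in box -0.0936 -0.0002 yaw 78.32
```

jog_arm --increments "0.1 0 -0.07 0 1;0.1 0 -0.06 0 1;0.1 0 -0.06 0 1;0 0 0 0 1;0 0 0 0 1"

```text
clock: 15.95
tcp_pos: [0.58, 0.1099, 0.202]
tool_rot: [0.775, 0.632, 0.0, -0.0]
contact_force: [0.2, -0.8, -2.2]
finger_gap: 0.16
grip_force: 30.0
```

```bash
python3 ft.py;python3 look.py l4.png scene 310 135 470 255 5
```

```text
F fwd -0.76 left -0.40 up -2.24 | M roll 0.054 pitch(nosedown+) 0.066 yaw -0.017 [0.58   0.1099 0.202 ]
tcp in box -0.0858 -0.0001 yaw 78.34
```

View pics/l4.png

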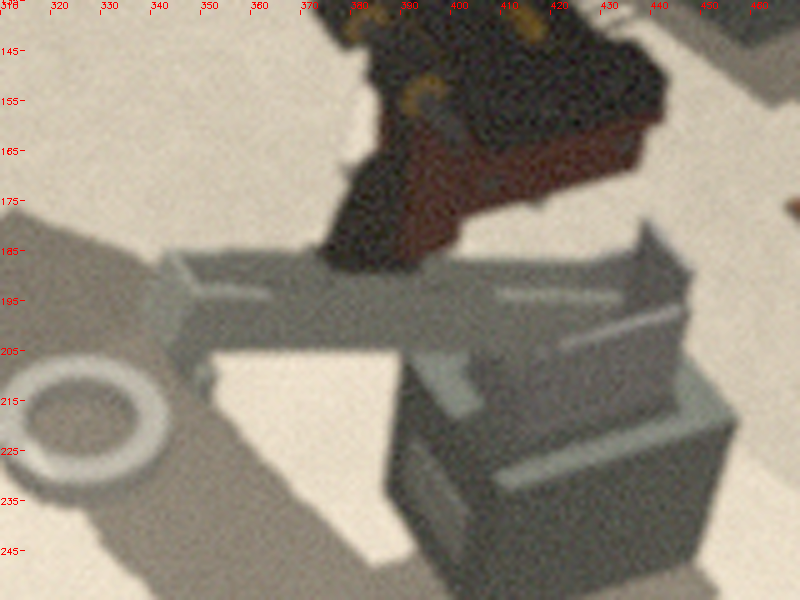

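```bash
python3 - <<'E'
from fc import *
s=snapshot("scene");st=read_state();t=st["tcp_pos"]+[0,0,.019];yaw=1.3673
M=np.array([(-100,-13.5,40),(-100,13.5,40),(100,-13.5,40),(76,0,12),(100,0,15)])/1000-[-.0195,0,.0753]
for p in range(12,36,3):
    w=R.from_euler("ZY",[yaw,np.radians(p)]).apply(M)+t
    b=R.from_euler("Z",-yaw).apply(w-[.5973,.194,0])
    print(p,proj(s,w)[:3].round(1).tolist(),"hook",b[3].round(4),"nose",b[4].round(4))
print("obs 350,192.6  342.6,185.4  434.4,194.4")
print([ (np.round(d["box"]).tolist(),round(d["conf"],2)) for d in look_for(s,"cell1")])
E
```

```text
12 [[351.6, 197.8], [345.5, 188.3], [442.0, 187.2]] hook [-6.200e-03 -1.000e-04  1.391e-01] nose [ 1.790e-02 -1.000e-04  1.371e-01]
15 [[351.3, 196.0], [345.2, 186.6], [440.0, 189.8]] hook [-1.06e-02 -1.00e-04  1.35e-01] nose [ 1.340e-02 -1.000e-04  1.317e-01]
18 [[351.1, 194.2], [345.0, 184.8], [437.9, 192.4]] hook [-1.510e-02 -1.000e-04  1.312e-01] nose [ 8.600e-03 -1.000e-04  1.266e-01]
21 [[351.0, 192.3], [344.9, 182.9], [435.8, 194.9]] hook [-1.990e-02 -1.000e-04  1.276e-01] nose [ 3.500e-03 -1.000e-04  1.218e-01]
24 [[351.1, 190.4], [344.9, 181.0], [433.5, 197.3]] hook [-2.490e-02 -1.000e-04  1.242e-01] nose [-1.800e-03 -1.000e-04  1.172e-01]
27 [[351.3, 188.4], [345.0, 179.0], [431.2, 199.6]] hook [-3.010e-02 -1.000e-04  1.211e-01] nose [-7.300e-03 -1.000e-04  1.129e-01]
30 [[351.6, 186.4], [345.3, 177.0], [428.8, 201.9]] hook [-3.540e-02 -1.000e-04  1.183e-01] nose [-1.310e-02 -1.000e-04  1.089e-01]
33 [[352.0, 184.4], [345.7, 174.9], [426.3, 204.2]] hook [-4.080e-02 -1.000e-04  1.158e-01] nose [-1.900e-02 -1.000e-04  1.052e-01]
obs 350,192.6  342.6,185.4  434.4,194.4
[]
```

The pitch is ≈20°, but the foot has ridden over the sill (hook is ≈13 mm above it). I'll lift slightly, go back, and re-hook.

jog_arm --increments "0 0 -0.16 0 1;-0.28 0 0 0 1;-0.28 0 0 0 1;-0.28 0 0 0 1;0 0 0 0 1"

```text
clock: 16.6
tcp_pos: [0.5754, 0.0866, 0.2061]
tool_rot: [0.776, 0.63, -0.0, 0.0]
contact_force: [0.3, -0.4, -2.0]
finger_gap: 0.161
grip_force: 30.0
```

jog_arm --increments "0 0 0.2 0 1;0 0 0.2 0 1;0 0 0.08 0 1;0 0 0 0 1"

```text
clock: 17.0
tcp_pos: [0.5755, 0.0891, 0.1935]
tool_rot: [0.775, 0.631, -0.0, -0.0]
contact_force: [-0.8, 0.5, -2.1]
finger_gap: 0.159
grip_force: 30.0
```

```bash
python3 ft.py
```

```text
F fwd 0.36 left 0.92 up -2.12 | M roll 0.074 pitch(nosedown+) -0.048 yaw 0.015 [0.5755 0.0891 0.1935]
tcp in box -0.1072 0.0001 yaw 78.32
```

jog_arm --increments "0 0 0.06 0 1;0 0 0 0 1"

```text
clock: 17.2
tcp_pos: [0.576, 0.0889, 0.1927]
tool_rot: [0.776, 0.631, 0.0, 0.0]
contact_force: [0.5, 0.3, -0.4]
finger_gap: 0.159
grip_force: 30.0
```

```bash
python3 ft.py
```

```text
F fwd 0.37 left -0.43 up -0.39 | M roll 0.080 pitch(nosedown+) -0.409 yaw 0.018 [0.576  0.0889 0.1927]
tcp in box -0.1073 -0.0004 yaw 78.29
```

jog_arm --increments "0.08 0 0 0 1;0.06 0 0 0 1;0 0 0 0 1"

```text
clock: 17.5
tcp_pos: [0.5761, 0.0922, 0.1921]
tool_rot: [0.775, 0.631, -0.0, -0.0]
contact_force: [-0.3, -0.1, -2.3]
finger_gap: 0.152
grip_force: 30.0
```

```bash
python3 ft.py
```

```text
F fwd -0.11 left 0.29 up -2.28 | M roll 0.012 pitch(nosedown+) 0.022 yaw 0.041 [0.5761 0.0922 0.1921]
tcp in box -0.104 0.0001 yaw 78.31
```

jog_arm --increments "0.08 0 -0.05 0 1;0.08 0 -0.05 0 1;0 0 0 0 1"

```text
clock: 17.8
tcp_pos: [0.5773, 0.0963, 0.1951]
tool_rot: [0.775, 0.631, 0.0, 0.0]
contact_force: [0.1, -1.1, -1.5]
finger_gap: 0.162
grip_force: 30.0
```

```bash
python3 ft.py
```

```text
F fwd -1.06 left -0.36 up -1.54 | M roll 0.042 pitch(nosedown+) 0.072 yaw -0.016 [0.5773 0.0963 0.1951]
tcp in box -0.0997 -0.0002 yaw 78.31
```

jog_arm --increments "0.1 0 -0.06 0 1;0.1 0 -0.06 0 1;0 0 0 0 1"

```text
clock: 18.1
tcp_pos: [0.5784, 0.1014, 0.1981]
tool_rot: [0.775, 0.632, 0.0, -0.0]
contact_force: [-0.8, -0.7, -2.0]
finger_gap: 0.159
grip_force: 30.0
```

```bash
python3 ft.py
```

```text
F fwd -0.81 left 0.65 up -2.05 | M roll 0.062 pitch(nosedown+) 0.067 yaw -0.023 [0.5784 0.1014 0.1981]
tcp in box -0.0945 -0.0002 yaw 78.32
```

```bash
cat > pitch.py <<'E'
from fc import *
s=snapshot("scene");st=read_state();t=st["tcp_pos"]+[0,0,.019];yaw=1.3673
rs=regions_of(s,"chute");print([(np.round(r["box"]).tolist(),round(r["conf"],2)) for r in rs])
# chute-like region nearest the projected fin
g=proj(s,t)[0]; m=min(rs,key=lambda r:np.hypot(*(np.array(r["box"][:2])-g)))["mask"]
def w(P,p): return R.from_euler("ZY",[yaw,np.radians(p)]).apply(np.array(P)/1000-[-.0195,0,.0753])+t
for p in range(0,42,3):
    L=proj(s,w([(x,-13.5,12) for x in range(-75,45,5)],p)); 
    e=[]
    for u,v in L:
        c=np.where(m[:,int(round(u))])[0]
        if len(c): e.append(c.max()-v)
    h=R.from_euler("Z",-yaw).apply(w([(76,0,12)],p)-[.5973,.194,0])[0]
    e=np.array(e);print(p,len(e),"mean %.1f slope %.2f"%(np.median(e),np.polyfit(range(len(e)),e,1)[0]*10 if len(e)>2 else 0),"hook",h.round(4))
E
python3 pitch.py
```

```text
[([240.0, 243.0, 25.0, 49.0], 0.98), ([174.0, 298.0, 57.0, 50.0], 0.68), ([381.0, 193.0, 97.0, 45.0], 0.67)]
0 24 mean 0.1 slope 7.72 hook [ 0.0007 -0.0002  0.1537]
3 24 mean -0.3 slope 7.08 hook [-0.0027 -0.0002  0.1488]
6 24 mean -0.7 slope 6.02 hook [-0.0064 -0.0002  0.1441]
9 24 mean -0.8 slope 4.86 hook [-0.0104 -0.0002  0.1396]
12 24 mean -0.8 slope 3.43 hook [-0.0146 -0.0002  0.1353]
15 24 mean -1.0 slope 1.97 hook [-0.0189 -0.0002  0.1312]
18 24 mean -1.0 slope 0.57 hook [-0.0235 -0.0002  0.1273]
21 24 mean -0.7 slope -0.47 hook [-0.0283 -0.0002  0.1237]
24 24 mean -0.7 slope -1.68 hook [-0.0333 -0.0002  0.1204]
27 24 mean -0.7 slope -2.79 hook [-0.0385 -0.0002  0.1173]
30 24 mean -0.5 slope -3.89 hook [-0.0438 -0.0002  0.1145]
33 24 mean -0.3 slope -5.08 hook [-0.0492 -0.0002  0.1119]
36 24 mean 0.0 slope -6.29 hook [-0.0548 -0.0002  0.1097]
39 24 mean 0.4 slope -7.39 hook [-0.0604 -0.0002  0.1077]
```

jog_arm --increments "0 0 -0.2 0 1;-0.3 0 -0.1 0 1;-0.25 0 0 0 1;0 0 0 0 1"

```text
clock: 18.6
tcp_pos: [0.5753, 0.0855, 0.2057]
tool_rot: [0.776, 0.63, 0.0, 0.0]
contact_force: [0.2, 0.3, -2.7]
finger_gap: 0.158
grip_force: 30.0
```

```bash
cat > wt.py <<'E'
from h import *
F=[]
for i in range(16):
    s=snapshot("top");F.append(np.r_[read_state()["contact_force"],read_state()["ft_torque"]])
F=np.array(F);print(F.mean(0).round(2),F.std(0).round(2))
for l in("cell1",):
    print([(np.round(d["box"]).tolist(),round(d["conf"],2)) for d in look_for(s,l)])
save(s,"wt.png")
E
python3 wt.py;python3 ft.py
```

```text
[ 0.1  -0.02 -2.08 -0.04  0.07 -0.01] [0.39 0.6  0.43 0.03 0.02 0.03]
[]
F fwd -0.72 left 0.10 up -2.05 | M roll 0.025 pitch(nosedown+) 0.087 yaw -0.057 [0.5754 0.0873 0.2054]
tcp in box -0.1089 -0.0001 yaw 78.29
```

jog_arm --increments "-0.4 0 0 0 1;-0.8 0 0 0 1;-0.9 0 0 0 1;-0.9 0 0 0 1;-0.9 0 0 0 1"

```text
clock: 19.95
tcp_pos: [0.5551, -0.0099, 0.2055]
tool_rot: [0.776, 0.631, 0.0, 0.0]
contact_force: [1.2, 0.5, -1.2]
finger_gap: 0.159
grip_force: 30.0
```

jog_arm --increments "-0.9 0 0.3 0 1;-0.7 0 0.7 0 1;-0.4 0 0.9 0 1;0 0 0.9 0 1;0 0 0.9 0 1"

```text
clock: 20.45
tcp_pos: [0.5451, -0.0585, 0.1124]
tool_rot: [0.776, 0.631, 0.0, 0.0]
contact_force: [0.4, 1.1, -2.0]
finger_gap: 0.159
grip_force: 30.0
```

jog_arm --increments "0 0 0.5 0 1;0 0 0.2 0 1;0 0 0 0 1"

```text
clock: 20.75
tcp_pos: [0.5453, -0.0574, 0.0953]
tool_rot: [0.776, 0.631, -0.0, -0.0]
contact_force: [0.8, -0.4, -0.7]
finger_gap: 0.157
grip_force: 30.0
```

```bash
python3 ft.py; python3 pitch.py | sed -n 6,10p
```

```text
F fwd -0.19 left -0.90 up -0.68 | M roll 0.125 pitch(nosedown+) 0.056 yaw -0.003 [ 0.5453 -0.0574  0.0953]
tcp in box -0.2567 0.0 yaw 78.28
12 24 mean -0.2 slope 2.38 hook [-0.1764 -0.0003  0.0331]
15 24 mean -0.3 slope 1.48 hook [-0.1808 -0.0003  0.029 ]
18 24 mean -0.5 slope 0.54 hook [-0.1854 -0.0003  0.0252]
21 24 mean -0.5 slope -0.35 hook [-0.1901 -0.0003  0.0215]
24 24 mean -0.4 slope -1.07 hook [-0.1951 -0.0003  0.0182]
```

jog_arm --increments "0 0 0.2 0 1;0 0 0.2 0 1;0 0 0 0 1"

```text
clock: 21.15
tcp_pos: [0.5452, -0.0569, 0.0849]
tool_rot: [0.775, 0.631, -0.0, -0.0]
contact_force: [0.3, -0.1, -2.2]
finger_gap: 0.157
grip_force: 30.0
```

```bash
python3 ft.py
```

```text
F fwd -0.04 left -0.33 up -2.18 | M roll 0.060 pitch(nosedown+) 0.113 yaw -0.012 [ 0.5452 -0.0569  0.0849]
tcp in box -0.2562 0.0003 yaw 78.3
```

jog_arm --increments "-0.15 0 0.12 0 1;-0.15 0 0.12 0 1;0 0 0 0 1"

```text
clock: 21.45
tcp_pos: [0.5438, -0.0653, 0.0794]
tool_rot: [0.776, 0.631, 0.0, 0.0]
contact_force: [-0.8, -1.1, 1.8]
finger_gap: 0.161
grip_force: 30.0
```

```bash
python3 ft.py
```

```text
F fwd -1.20 left 0.53 up 1.83 | M roll 0.349 pitch(nosedown+) 0.159 yaw 0.035 [ 0.5438 -0.0653  0.0794]
tcp in box -0.2648 -0.0001 yaw 78.23
```

jog_arm --increments "-0.15 0 0.13 0 1;-0.15 0 0.13 0 1;0 0 0 0 1"

```text
clock: 21.75
tcp_pos: [0.5422, -0.0731, 0.0731]
tool_rot: [0.776, 0.631, -0.0, 0.0]
contact_force: [-0.8, -1.5, 3.2]
finger_gap: 0.157
grip_force: 30.0
```

```bash
python3 ft.py
```

```text
F fwd -1.61 left 0.46 up 3.24 | M roll 0.319 pitch(nosedown+) 0.489 yaw 0.125 [ 0.5422 -0.0731  0.0731]
tcp in box -0.2728 -0.0001 yaw 78.21
```

Levelling against the desk gently works; I'll continue down to TCP z ≈ 0.0563.

jog_arm --increments "-0.13 0 0.13 0 1;-0.13 0 0.13 0 1;0 0 0 0 1"

```text
clock: 22.05
tcp_pos: [0.5411, -0.0794, 0.0666]
tool_rot: [0.776, 0.631, -0.0, 0.001]
contact_force: [-0.6, -3.1, 2.7]
finger_gap: 0.153
grip_force: 30.0
```

jog_arm --increments "-0.1 0 0.13 0 1;-0.08 0 0.13 0 1;0 0 0 0 1"

```text
clock: 22.35
tcp_pos: [0.5405, -0.084, 0.0602]
tool_rot: [0.776, 0.631, 0.0, 0.001]
contact_force: [-1.2, -1.6, 2.6]
finger_gap: 0.156
grip_force: 30.0
```

```bash
python3 ft.py; python3 pitch.py | sed -n 2,6p
```

```text
F fwd -1.84 left 0.87 up 2.63 | M roll 0.123 pitch(nosedown+) 0.391 yaw 0.015 [ 0.5405 -0.084   0.0602]
tcp in box -0.2837 -0.0007 yaw 78.21
0 24 mean -1.0 slope 0.91 hook [-0.1878 -0.0005  0.0159]
3 24 mean -1.1 slope -0.01 hook [-0.1912 -0.0005  0.011 ]
6 24 mean -1.0 slope -0.86 hook [-0.1949 -0.0005  0.0062]
9 24 mean -1.0 slope -1.59 hook [-0.1988 -0.0005  0.0017]
12 24 mean -0.8 slope -2.46 hook [-0.203  -0.0005 -0.0026]
```

jog_arm --increments "-0.05 0 0.1 0 1;0 0 0.06 0 1;0 0 0 0 1"

```text
clock: 22.75
tcp_pos: [0.5405, -0.0845, 0.0563]
tool_rot: [0.776, 0.631, 0.0, 0.001]
contact_force: [-0.9, -2.5, 4.4]
finger_gap: 0.16
grip_force: 30.0
```

```bash
python3 ft.py
```

```text
F fwd -2.67 left 0.35 up 4.39 | M roll -0.028 pitch(nosedown+) 0.318 yaw -0.044 [ 0.5405 -0.0845  0.0563]
tcp in box -0.2842 -0.0008 yaw 78.26
```

jog_arm --increments "0 0 0 0 -1;0 0 0 0 -1;0 0 0 0 -1;0 0 0 0 -1;0 0 0 0 -1"

```text
clock: 23.25
tcp_pos: [0.5399, -0.0836, 0.0558]
tool_rot: [0.775, 0.631, 0.0, -0.0]
contact_force: [0.1, -0.6, 0.5]
finger_gap: 0.575
grip_force: 0.0
```

jog_arm --increments "0 0 0 0 -1;0 0 0 0 -1;0 0 0 0 -1;0 0 -0.5 0 -1;0 0 -0.9 0 -1"

```text
clock: 23.75
tcp_pos: [0.5389, -0.0838, 0.0908]
tool_rot: [0.776, 0.631, -0.001, -0.001]
contact_force: [0.1, -0.3, 0.4]
finger_gap: 0.994
grip_force: 0.0
```

jog_arm --increments "0 0 -1 0 -1;0 0 -1 0 -1;0 0 -1 0 -1;0 0 -1 0 -1;-1 0 0 0 -1"

```text
clock: 24.25
tcp_pos: [0.5374, -0.1059, 0.1947]
tool_rot: [0.774, 0.633, 0.003, 0.001]
contact_force: [0.0, -0.2, -1.1]
finger_gap: 1.001
grip_force: 0.0
```

jog_arm --increments "-1 -1 0 0 -1;-1 -1 0 0 -1;-1 -1 0 0 -1;-1 -1 0 0 -1;-1 -1 0 0 -1"

```text
clock: 24.75
tcp_pos: [0.3857, -0.2062, 0.1915]
tool_rot: [0.776, 0.631, 0.0, 0.0]
contact_force: [0.1, -0.3, -0.1]
finger_gap: 0.996
grip_force: 0.0
```

```bash
python3 ft.py; python3 - <<'E'
from h import *
a=snapshot("top");b=snapshot("scene")
A=cv2.resize(a["frame"][190:300,140:390,::-1],None,fx=3.2,fy=3.2,interpolation=cv2.INTER_CUBIC)
B=cv2.resize(b["frame"][160:290,210:470,::-1],None,fx=1.8,fy=1.8,interpolation=cv2.INTER_CUBIC)
c=np.zeros((A.shape[0]+B.shape[0],800,3),np.uint8);c[:A.shape[0],:A.shape[1]]=A;c[A.shape[0]:,:B.shape[1]]=B
cv2.imwrite("pics/end.png",cv2.convertScaleAbs(c,alpha=1.5))
E
```

```text
F fwd -0.31 left -0.20 up -0.13 | M roll 0.102 pitch(nosedown+) 0.061 yaw -0.034 [ 0.3857 -0.2062  0.1915]
tcp in box -0.4347 0.1262 yaw 78.25
```

View pics/end.png

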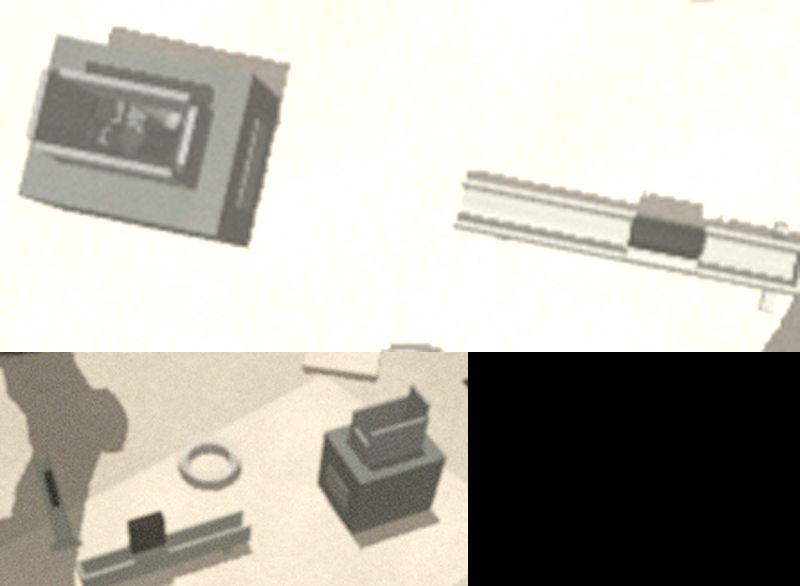

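The chute stands empty and level, with bare floor at (285..340) and (360..385). Cells are visible in the box mouth near (180,228). I'll check the cell count with the detector.

```bash
python3 - <<'E'
from h import *
for n in("top","top","scene"):
    s=snapshot(n)
    for l in("cell1","cell2","cell3"): print(n,l,[(np.round(d["box"],1).tolist(),round(d["conf"],2)) for d in look_for(s,l)])
t0=cv2.imread("pics/t0.png").astype(float)
s=snapshot("top");d=np.abs(s["frame"][:,:,::-1].astype(float)-t0).max(2)
for r in s["frame"][214:246,160:204].mean(2).astype(int)[::2,::2]: print(*r)
E
```

```text
top cell1 [([173.4, 232.4, 11.1, 8.4], 0.46), ([189.2, 235.8, 18.7, 15.5], 0.43), ([193.6, 227.6, 13.1, 9.7], 0.39)]
top cell2 [([173.4, 232.4, 11.1, 8.4], 0.46), ([189.2, 235.8, 18.7, 15.5], 0.43), ([193.6, 227.6, 13.1, 9.7], 0.39)]
top cell3 [([173.4, 232.4, 11.1, 8.4], 0.46), ([189.2, 235.8, 18.7, 15.5], 0.43), ([193.6, 227.6, 13.1, 9.7], 0.39)]
top cell1 [([186.7, 234.5, 16.4, 9.8], 0.58), ([175.8, 233.6, 12.5, 6.7], 0.5), ([193.1, 225.4, 12.5, 6.7], 0.48)]
top cell2 [([186.7, 234.5, 16.4, 9.8], 0.58), ([175.8, 233.6, 12.5, 6.7], 0.5), ([193.1, 225.4, 12.5, 6.7], 0.48)]
top cell3 [([186.7, 234.5, 16.4, 9.8], 0.58), ([175.8, 233.6, 12.5, 6.7], 0.5), ([193.1, 225.4, 12.5, 6.7], 0.48)]
scene cell1 []
scene cell2 []
scene cell3 []
97 109 117 128 134 129 121 116 102 84 79 78 79 79 79 81 91 91 111 110 109 108
77 76 84 85 90 99 105 122 127 135 128 122 118 102 84 80 77 79 81 79 81 91
74 75 76 78 85 85 85 85 85 90 97 108 120 130 133 129 121 117 95 83 78 79
77 76 76 75 76 76 84 83 86 86 84 85 85 85 89 102 112 122 135 126 75 79
73 75 78 73 74 78 79 77 88 99 87 89 87 87 84 85 81 82 85 85 77 75
74 74 76 75 70 79 79 80 90 104 90 106 95 98 100 103 98 88 85 96 133 75
75 74 75 77 73 78 79 79 88 77 110 110 111 83 95 103 122 140 112 108 130 74
75 76 76 74 77 73 74 81 90 77 111 109 88 72 80 86 123 129 86 123 115 75
73 76 75 76 79 75 91 90 74 78 86 95 96 73 73 77 81 92 79 142 97 75
74 74 73 75 76 77 103 77 77 84 84 86 83 72 73 73 72 71 91 136 79 76
72 74 73 77 75 81 103 74 76 81 86 85 80 74 75 74 73 76 100 133 74 73
122 104 84 75 75 72 74 73 75 79 82 78 72 74 74 72 73 77 116 127 75 77
115 132 136 132 124 122 105 84 76 76 79 77 74 75 70 72 74 81 137 104 76 73
80 83 91 95 107 115 128 136 131 125 116 104 83 78 78 77 80 82 137 76 74 80
110 108 104 104 92 83 86 87 96 106 114 129 137 130 122 117 105 81 89 72 76 86
111 113 113 111 112 111 108 103 101 94 84 85 89 98 108 121 124 74 79 76 72 93
```

The detector sees three separate cells inside the mouth in both pictures, and none elsewhere. I'll hand the job in.

```bash
python3 -c "
from bench import sign_off
print(sign_off())"
```

```text
the job is handed in; nothing more can be done
None
```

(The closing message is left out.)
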